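Prop up the solder-reel stand and hold it upright

TASK

The hinged frame of the solder-reel stand leans forward with its kickstand folded up beside it. Swing the kickstand over to the back until it drops fully down against its stop, then raise the frame by its top bar until it stands upright on the kickstand, without knocking anything round it. The frame falls forward again if let go, so finish with the fingers still holding it upright, so that I can thread the wire.

Things in the scene. Friction and masses are not known exactly. Their poses are not given: they have to be found in the camera images.
- reel_stand: The stand, screwed to the bench: dark steel base plate 160 x 200 x 12 mm, carrying the hinged frame. Origin on the bench surface (z = 0) under the middle of the frame's hinge line; x points to the back of the stand (away from the robot at yaw 0), y to its left along the hinge line, z up. The plate spans x -75 to 85 mm and y -82 to 118 mm. The stand may be turned a little to either side.
- hinge_line (a point): Middle of the frame's hinge line, 35 mm above the bench; the frame turns about the stand's y axis here. The frame: two aluminium uprights 84 mm apart, joined by a top bar, with a solder reel (54 mm diameter, 35 mm wide) between them, its axle 100 mm up from the hinge line and 35 mm in front of the uprights.
- top_bar (a point): Centre of the frame's top bar: round black rubber bar, 14 mm diameter, 102 mm long, along the stand's y axis, 190 mm from the hinge line. Pinch it from above, or push it. With the frame leaning it is 107 mm in front of the hinge line and 192 mm above the bench; upright, straight above the hinge line at 225 mm. Its z axis points from hinge line to bar.
- frame (a joint): Angle of the frame about its hinge line, rad: 0 = leaning forward 0.6 rad (34 degrees) on its stop, as found; 0.6 = upright; 0.68 = stop behind upright. Weight and a spring pull it to 0; about 2 to 4 N at the bar holds it upright. With the kickstand down, the kickstand's foot meets the base plate at about 0.606 and gives a little under load.
- kickstand (a joint): Angle of the kickstand, rad: 0 = folded, pointing up along the leaning frame, as found; grows as its foot swings up and over to the back; 2.58 = down against its stop. It works over centre by its own weight (130 g): past about 0.65 (foot straight above the pivot) it falls down to the back by itself, before that it falls back to 0. About 1 N at the foot moves it.
- kick_foot (a point): Middle of the free part of the kickstand's foot bar: bare steel, 12 mm diameter, 52 mm long along the stand's y, sticking out to the left of the leg, 120 mm from the pivot. The point is 30 mm left of the leg (y = +90 mm). Folded, it is 116 mm in front of the hinge line, 204 mm above the bench; at the top of its swing (0.6 rad) 48 mm in front, 225 mm up.
- cutters: Bystander: side cutters with red sleeves, 154 x 48 x 14 mm, loose on the bench in front. Origin under their centre.
- pocket_tape: Bystander: green and yellow pocket tape measure, 54 x 63 x 27 mm, loose. Origin under its centre.
- parts_case: Bystander: blue flat parts case, 76 x 131 x 29 mm, loose. Origin under its centre.
- spare_coil: Bystander: loose coil of wire, 83 x 31 x 31 mm. Origin under its centre.
- kick_pivot (a point): Pivot of the kickstand's flat steel leg (12 x 8 mm), outside the frame's left upright, 85 mm up the frame from the hinge line and at y = +60 mm of the stand. Axis along the stand's y.

How it is judged:
By the outcome, as a careful person would: the job done as asked, in the order asked, and still so for the second after the job is handed in, while the arm keeps its last pose, push and grip.
It also fails if it takes over 45 s, if anything falls off the work surface, if the arm or the gripper's body presses on something with over 40 N, if the wrist force passes 120 N, or if a joint passes its speed limit or range.

ROBOT

A 6-joint arm with a two-finger parallel gripper is mounted at the origin on a cart in front of the work surface, level with it; the furniture and walls round the work are solid. World frame = base frame: x ahead of the robot, y to its left, z up, the work surface at z = 0. Lengths are in m, angles in degrees, forces in N, time in s.
With the tool pointing down it reaches from about 0.25 to 0.725 m from the base axis. Payload 9.7 kg.
Tool frame: the origin (TCP) lies on the centre line of the jaws, within the pads' length; the fingertips stand bot.nose_length ahead of it and the grasp point (between the pads) lies 11 mm behind it (bot.nose_length is the distance from the TCP to the fingertips, in m); z points along the fingers, y is the line along which they close (so a half turn about z gives the same grasp; the last joint's range is limited). The gripper opens to 85 mm and grips with 20 to 120 N. Pads are 22 mm wide; open, the fingers measure 114 mm over their backs; the gripper's body (76 mm by 85 mm) begins 54 mm behind the grasp point. The pads swing forward as they close: fully open they stand 13 mm farther back than shut.
Start: joints at [-71.906, 4.979, 10.078, 95.1, 0, 90], TCP at [0.171, -0.523, 0.239] pointing down, gripper open.
Joint ranges: [-179.16, 179.16], [-48.56, 103.87], [-65.8, 70.77], [-126.05, 130.52], [-82.76, 87.17], [-180, 180]. Speed limits (degrees/s): [127.2, 127.2, 147.25, 180, 180, 180].

INTERFACE

Orientations are given as [roll, pitch, yaw] about the fixed x, y, z axes, in that order (R = Rz(yaw) Ry(pitch) Rx(roll)).
In Python, from workcell import bot gives the robot as it stands. The module is installed in compiled form; this text tells all that it offers.
- The arm moves only by the shell command python3 -m inch 'ROWS' [OPENING] [FORCE]. ROWS is JSON, a list of rows, each a list of 4 numbers: the shift along the world's x, y, z in cm, then the turn about the world's z in degrees. A call has exactly 8 rows; each row is the pose to reach, as a shift and turn from the pose commanded when the call began; what a row does not reach only later rows make up. A row lasts 1/8 s, in which the tool goes at most 62.5 mm and 10.7 degrees, less where a joint would pass 70% of its speed; a pose out of reach is approached as far as the arm can. A call with a gripper value outside its range is refused whole. OPENING is the finger opening in cm, from 0 to 8.54, set as the call begins (- or left out, the last holds). The fingers move at their own pace and stop on an object; FORCE is the grip in N (left out, the last holds). Time passes only in rows, so rows that repeat a pose let the fingers close, or fill a call up. It gives the time, the measured TCP pose, the force, the opening and the grip force at its end, in the units of the state.
- bot.get_obs(): the state, without advancing time (a new reading comes with each control period).
- bot.camera(name): name is "side" or "top" or "wrist"; returns a dict with "img" (400x640x3 uint8, red, green, blue), "fovy" (degrees; the focal length in pixels is half the picture's height over the tangent of half this angle, whatever the lens; pixels are square), "cx", "cy" (the principal point, pixels), "dist" ([k1, k2, p1, p2, k3] as OpenCV has them; the pictures are not rectified), "R" (3x3) and "t" (3): a world point X has camera coordinates R X + t; the wrist camera has in their place "mount" (4x4, takes a point from camera to tool coordinates, whose origin is the TCP and whose axes are the flange's). Camera axes: x right, y down, z forward; pixel columns grow to the right and rows downward; lengths in m; the calibration is good to about 2 mm. A picture is of the moment at which its call begins: read the wrist's pose just before it. There is no depth.
- bot.job_done(): hands the job in; it is judged then, once.
Trained networks look in a picture, given as the dict that the camera call returned (one of the last four; its "shot" number tells which), for a name from the list of things; names that differ only in an ending like _2 or _b are one class to them, and where a whole thing is asked for, a point or a joint stands for the part that bears it (a point fixed in the world has none). Each returns a list of dicts, best first, with "score" (0 to 1); they miss things now and then, are a little off and sometimes report something else, mostly with a low value. They report only what shows in the picture. A call takes as long as a camera call.
- bot.find_in(thing, picture): "point" ([column, row] in pixels, amid what is visible of it).
- bot.landmark_of(thing, picture): "point" ([column, row] in pixels: a listed point, or the origin of a listed thing).
The state is a dict: "time": time; "q": joint angles; "qd": joint speeds; "joint_efforts": joint torques, N m; "ee_pos": TCP position; "tcp_rot": TCP orientation; "wrist_force": force on the tool from outside, world axes, zero at the start; "torque": the same for the moment, N m; "opening": finger opening in m; "grasp_force": force on a finger pad.
Only numpy, scipy, OpenCV 4.12 (cv2) and the standard library are available. Lean on these libraries where they do the work, as an engineer would, in place of code of your own. Each camera call takes 0.05 s, during which the arm holds its last target. There are 200 camera calls.

## Working session

There is one attempt and no reset: what is moved stays moved. The work goes in short steps, Python scripts to look and compute and a shell command to move; the robot and the scene stay as the last step left them, time stands still between calls to the robot, and variables do not carry over. Pictures are saved under pics/ and viewed, at most 10 in all, crops included, and the job is handed in when it is done.

```bash
mkdir -p pics; cat > h.py <<'E'
import numpy as np, cv2
from workcell import bot
def K(c):
    f=c["img"].shape[0]/2/np.tan(np.radians(c["fovy"])/2)
    return np.array([[f,0,c["cx"]],[0,f,c["cy"]],[0,0,1]])
def und(c,p): 
    return cv2.undistortPoints(np.array([[p]],float),K(c),np.array(c["dist"],float))[0,0]
def proj(c,X):
    R,t=np.array(c["R"]),np.array(c["t"])
    return cv2.projectPoints(np.array(X,float).reshape(-1,3),cv2.Rodrigues(R)[0],t,K(c),np.array(c["dist"],float))[0][:,0]
def ray(c,p):
    R,t=np.array(c["R"]),np.array(c["t"]); u=und(c,p)
    return -R.T@t, R.T@np.array([u[0],u[1],1])
def atz(c,p,z):
    o,d=ray(c,p); return o+d*(z-o[2])/d[2]
def save(c,n): cv2.imwrite("pics/"+n,c["img"][:,:,::-1])
E
cat > a.py <<'E'
from h import *
o=bot.get_obs(); print(o["time"],o["ee_pos"],o["tcp_rot"],o["opening"],bot.nose_length)
Z=dict(top_bar=.192,kick_foot=.204,hinge_line=.035,reel_stand=0,kick_pivot=.105,cutters=0,pocket_tape=0,parts_case=0,spare_coil=0)
for n in ("side","top"):
    c=bot.camera(n); save(c,n+"0.png")
    print(n,-np.array(c["R"]).T@c["t"])
    for k,z in Z.items():
        for r in bot.landmark_of(k,c)[:2]: print(k,np.round(r["point"]),round(r["score"],2),np.round(atz(c,r["point"],z),3))
E
python3 a.py
```

```text
0.0 [ 0.17076526 -0.52257615  0.23858066] [-1.79922490e+02 -1.88004692e-03  1.80951198e+01] 0.08561526262263572 0.008
side [0.40143289 0.91340593 0.56700229]
kick_foot [340. 184.] 0.78 [0.454 0.195 0.204]
kick_foot [294. 225.] 0.62 [0.51  0.337 0.204]
hinge_line [297. 227.] 0.89 [0.552 0.077 0.035]
reel_stand [297. 238.] 0.85 [0.555 0.066 0.   ]
kick_pivot [307. 211.] 0.74 [0.522 0.125 0.105]
cutters [296. 239.] 0.63 [0.556 0.073 0.   ]
cutters [368. 225.] 0.56 [ 0.401 -0.011  0.   ]
pocket_tape [368. 264.] 0.8 [0.396 0.14  0.   ]
parts_case [360. 299.] 0.96 [0.406 0.25  0.   ]
spare_coil [289. 345.] 0.84 [0.514 0.378 0.   ]
spare_coil [368. 267.] 0.39 [0.396 0.152 0.   ]
top [0.25976793 0.17001052 1.28965785]
top_bar [364. 204.] 0.65 [0.453 0.094 0.192]
kick_foot [320. 199.] 0.79 [0.463 0.189 0.204]
hinge_line [370. 176.] 0.72 [0.553 0.066 0.035]
reel_stand [366. 177.] 0.58 [0.558 0.072 0.   ]
kick_pivot [341. 183.] 0.95 [0.52  0.141 0.105]
cutters [397. 237.] 0.87 [ 0.401 -0.003  0.   ]
pocket_tape [342. 236.] 0.74 [0.406 0.138 0.   ]
parts_case [296. 234.] 0.69 [0.41  0.253 0.   ]
spare_coil [248. 196.] 0.47 [0.51  0.382 0.   ]
spare_coil [344. 184.] 0.45 [0.54  0.131 0.   ]
```

View pics/side0.png

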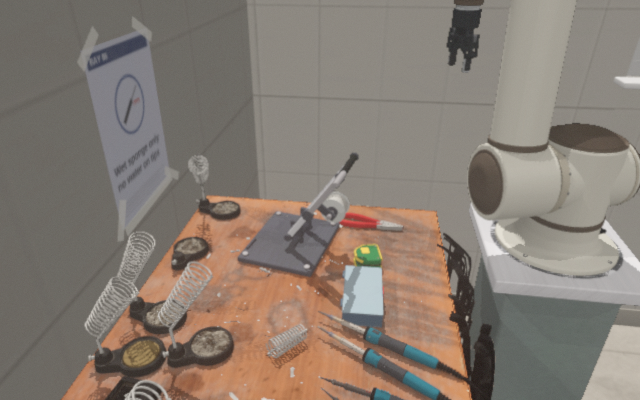

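View pics/top0.png

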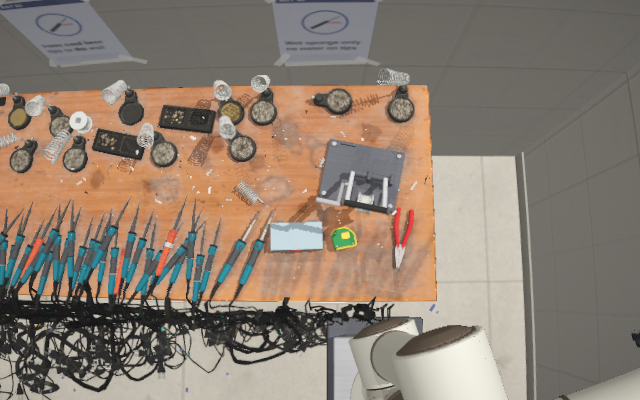

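```bash
cat > fit.py <<'E'
from h import *
from scipy.optimize import least_squares
P=dict(top_bar=(-.107,0,.192),kick_foot=(-.116,.09,.204),hinge_line=(0,0,.035),reel_stand=(0,0,0),kick_pivot=(-.048,.06,.105))
obs=[]
for n in ("side","top"):
    c=bot.camera(n)
    for k,X in P.items():
        r=bot.landmark_of(k,c)
        if r and r[0]["score"]>.5: obs.append((c,k,np.array(X),r[0]["point"]))
def W(p,X):
    s,k=np.sin(p[2]),np.cos(p[2]); return np.array([p[0]+k*X[0]-s*X[1],p[1]+s*X[0]+k*X[1],X[2]])
f=lambda p:np.concatenate([proj(c,W(p,X))[0]-q for c,_,X,q in obs])
s=least_squares(f,[.55,.07,0],loss="soft_l1",x_scale=[.01,.01,.1])
print(s.x,np.degrees(s.x[2])); 
for (c,k,X,q),e in zip(obs,f(s.x).reshape(-1,2)): print(k,np.round(e,1))
for k,X in P.items(): print(k,np.round(W(s.x,X),3))
E
python3 fit.py
```

```text
[ 0.55469764  0.06859574 -0.25006927] -14.327913556242594
top_bar [ 1.2 -1. ]
kick_foot [-1.  -3.3]
hinge_line [-0.2  0.8]
reel_stand [0.1 2.1]
kick_pivot [0.5 2.6]
top_bar [-2.2  2.2]
kick_foot [0.7 0.4]
hinge_line [ 1.7 -0.6]
reel_stand [-0.8 -0.6]
kick_pivot [ 0.9 -2.3]
top_bar [0.451 0.095 0.192]
kick_foot [0.465 0.185 0.204]
hinge_line [0.555 0.069 0.035]
reel_stand [0.555 0.069 0.   ]
kick_pivot [0.523 0.139 0.105]
```

The side view shows the stand at about (300,230), the leaning frame's bar at about (350,160), and the kickstand leg in front of it. The top view shows the plate at (360,175), the cutters at (403,238), the tape at (344,238) and the case at (297,236). The fit agrees with both views, with the stand yawed by about -14°. I'll move over and take a close look.

```bash
python3 -m inch '[[3,4,2,7],[6,9,4,14],[10,14,6,21],[13,18,8,28],[16,23,10,36],[19,28,10,44],[22,33,10,52],[24,38,10,58]]' 0 30 && python3 -m inch '[[0,5,0,0],[0,10,0,0],[0,15,0,0],[0,20,0,0],[0,25,0,0],[0,30,0,0],[0,34,0,0],[0,34,0,0]]'
cat > w.py <<'E'
from h import *
import sys
from scipy.spatial.transform import Rotation as Ro
def wcam():
    o=bot.get_obs(); c=bot.camera("wrist"); T=np.eye(4)
    T[:3,:3]=Ro.from_euler("xyz",o["tcp_rot"],degrees=True).as_matrix(); T[:3,3]=o["ee_pos"]
    M=np.linalg.inv(T@np.array(c["mount"])); c["R"],c["t"]=M[:3,:3],M[:3,3]; return o,c
E
cat > b.py <<'E'
from w import *
Z=dict(top_bar=.192,kick_foot=.204,hinge_line=.035,reel_stand=0,kick_pivot=.105)
o,c=wcam(); save(c,"w1.png"); print(o["time"],o["ee_pos"],o["tcp_rot"],o["opening"])
for k,z in Z.items():
    for r in bot.landmark_of(k,c)[:2]: print(k,np.round(r["point"]),round(r["score"],2),np.round(atz(c,r["point"],z),3))
E
python3 b.py
```

```text
time: 2.6
ee_pos: [0.4116, -0.141, 0.3392]
tcp_rot: [180.0, -0.0, 76.3]
wrist_force: [1.0, -0.2, -0.3]
opening: -0.0001
grasp_force: 0.0
time: 3.6
ee_pos: [0.4106, 0.1993, 0.3387]
tcp_rot: [-180.0, 0.0, 76.3]
wrist_force: [0.7, -0.4, -0.1]
opening: 0.0001
grasp_force: 0.0
3.6 [0.41055383 0.19932836 0.33872766] [-1.79951775e+02  2.06497338e-02  7.62940643e+01] 0.00010787625916398162
top_bar [378. 284.] 0.74 [0.444 0.09  0.192]
kick_foot [376. 198.] 0.91 [0.457 0.183 0.204]
kick_foot [321. 196.] 0.58 [0.411 0.197 0.204]
hinge_line [434. 219.] 0.6 [0.552 0.073 0.035]
reel_stand [426. 213.] 0.89 [0.55  0.069 0.   ]
kick_pivot [419. 200.] 0.75 [0.517 0.134 0.105]
kick_pivot [319. 197.] 0.39 [0.401 0.167 0.105]
```

View pics/w1.png

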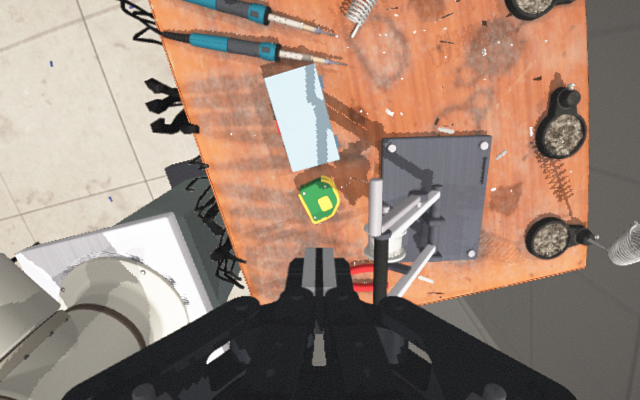

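The wrist view shows the foot bar at (376,205), upright in the image and so square to the tool. The top bar is at (380,270), and the fingers are about 45 mm in front of the foot with clear air below. I'll descend in front of the foot bar and push it back.

```bash
python3 -m inch '[[0,0,-5,0],[0,0,-10,0],[0,0,-14,0],[0,0,-14.4,0],[0,0,-14.4,0],[1,-0.25,-14.4,0],[1.9,-0.5,-14.4,0],[1.9,-0.5,-14.4,0]]' && python3 -m inch '[[1,-0.25,0,0],[2,-0.5,0,0],[3,-0.75,0,0],[4,-1,0,0],[5,-1.25,0,0],[6,-1.5,0,0],[7,-1.75,0,0],[7,-1.75,0,0]]'
python3 - <<'E'
from h import *
c=bot.camera("side"); im=c["img"][110:290,220:420]; cv2.imwrite("pics/s2.png",cv2.resize(im,None,fx=3,fy=3)[:,:,::-1])
print(bot.landmark_of("kick_foot",c)[:2], proj(c,bot.get_obs()["ee_pos"]))
E
```

```text
time: 4.9
ee_pos: [0.4308, 0.192, 0.1956]
tcp_rot: [180.0, -0.0, 76.0]
wrist_force: [-0.2, -0.1, -0.2]
opening: 0.0002
grasp_force: 0.0
time: 5.9
ee_pos: [0.502, 0.1752, 0.1981]
tcp_rot: [179.7, -0.2, 76.1]
wrist_force: [0.5, 2.2, 16.6]
opening: -0.0003
grasp_force: 7.4
[{'point': [303.1, 166.0], 'score': 0.57}] [[313.93583    180.30448211]]
```

View pics/s2.png

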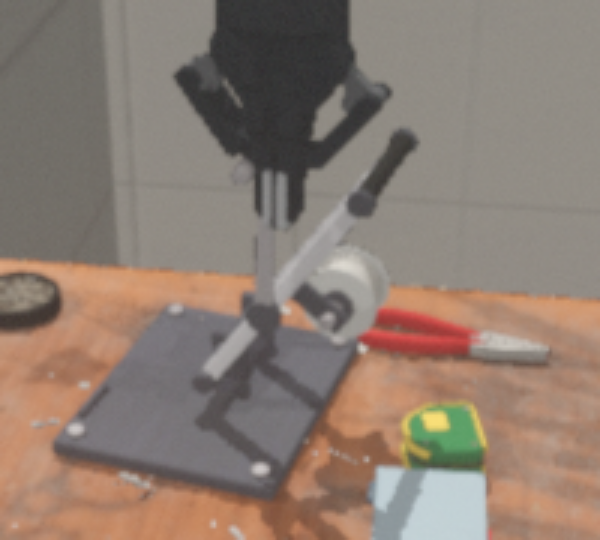

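The crop shows the leg nearly upright, with the foot at crop (240,170) just behind the finger and pressing up under a finger link, at 16 N. I'll raise the tool by 2 cm and then push on.

```bash
python3 -m inch '[[0,0,0.7,0],[0,0,1.4,0],[0,0,2,0],[0.7,-0.2,2,0],[1.5,-0.4,2,0],[2.3,-0.6,2,0],[3.1,-0.8,2,0],[3.9,-1,2,0]]'
python3 - <<'E'
from h import *
c=bot.camera("side"); im=c["img"][110:290,220:420]; cv2.imwrite("pics/s3.png",cv2.resize(im,None,fx=3,fy=3)[:,:,::-1])
E
```

```text
time: 7.0
ee_pos: [0.5394, 0.1645, 0.2151]
tcp_rot: [-180.0, 0.0, 76.1]
wrist_force: [-0.2, 0.1, -0.6]
opening: 0.0003
grasp_force: 0.0
```

View pics/s3.png

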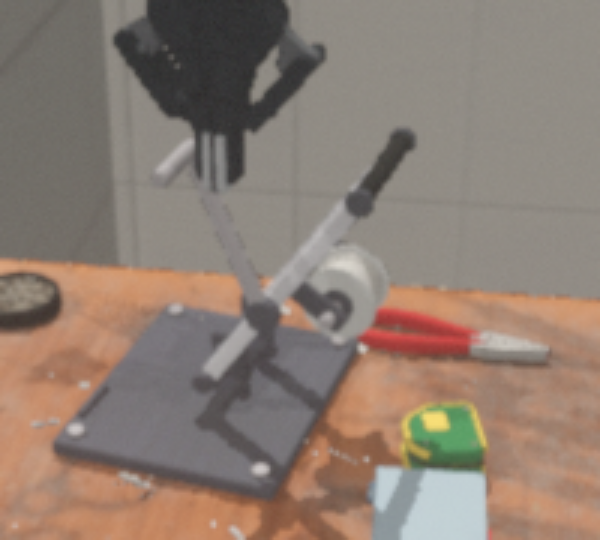

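The leg is past centre and free of the finger, with the force near zero. I'll lift clear, let it fall, and go above the top bar.

```bash
python3 -m inch '[[0,0,3,0],[0,0,6,0],[0,0,10,0],[-3,-2.4,10,0],[-6,-4.8,10,0],[-9.2,-7.2,10,0],[-9.2,-7.2,10,0],[-9.2,-7.2,10,0]]' 6
cat > d.py <<'E'
from w import *
c=bot.camera("side"); im=c["img"][110:290,220:420]; cv2.imwrite("pics/s4.png",cv2.resize(im,None,fx=3,fy=3)[:,:,::-1])
for k in("kick_foot","top_bar"): print([(r["point"],r["score"]) for r in bot.landmark_of(k,c)[:2]])
o,c=wcam(); save(c,"w4.png"); print(o["ee_pos"])
for r in bot.landmark_of("top_bar",c)[:2]: print(r["point"],r["score"],atz(c,r["point"],.192))
E
python3 d.py
```

```text
time: 8.05
ee_pos: [0.4472, 0.0928, 0.3154]
tcp_rot: [180.0, -0.0, 76.1]
wrist_force: [-0.1, 0.4, -0.2]
opening: 0.0601
grasp_force: 0.0
[([248.5, 232.7], 0.97)]
[([342.8, 165.6], 0.78)]
[0.44737876 0.09311873 0.31486768]
[316.1, 197.2] 0.68 [0.4441703  0.09388408 0.192     ]
```

View pics/s4.png

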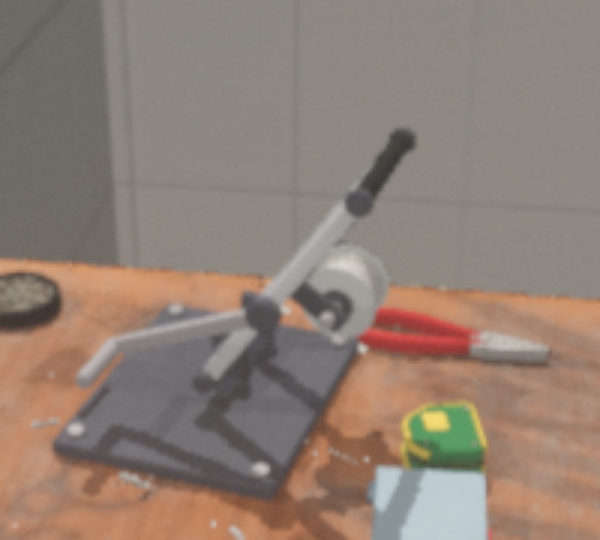

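View pics/w4.png

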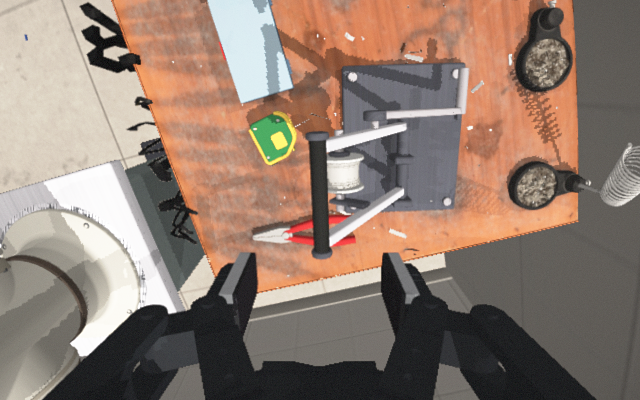

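The side crop shows the leg down at the back, with the foot at crop (95,365). In the wrist view the bar (319,195) is centred between the fingers (250–388). I'll check the foot's position against the fully-down geometry.

```bash
python3 - <<'E'
from w import *
p=[.552,.0695,-.25]; s,k=np.sin(p[2]),np.cos(p[2])
W=lambda X:[p[0]+k*X[0]-s*X[1],p[1]+s*X[0]+k*X[1],X[2]]
c=bot.camera("side"); pt=bot.landmark_of("kick_foot",c)[0]["point"]
print(pt)
for th in (2.3,2.45,2.58):
    a=th-np.arctan2(68,99); print(th,proj(c,W([-.048+.12*np.sin(a),.09,.105+.12*np.cos(a)])))
# arc of bar centre, world cm shift from leaning
b0=np.array(W([-.107,0,.192]));print(b0)
for f in (.1,.2,.3,.4,.5,.6,.61): print(f,np.round(100*(np.array(W([-.19*np.sin(.6-f),0,.035+.19*np.cos(.6-f)]))-b0),2))
E
```

```text
[249.7, 233.0]
2.3 [[246.17356314 216.6570771 ]]
2.45 [[248.36142452 224.51879417]]
2.58 [[251.12466618 231.2008589 ]]
[0.44832637 0.09597222 0.192     ]
0.1 [ 1.54 -0.39  0.97]
0.2 [ 3.2  -0.82  1.8 ]
0.3 [ 4.93 -1.26  2.45]
0.4 [ 6.71 -1.71  2.92]
0.5 [ 8.53 -2.18  3.21]
0.6 [10.37 -2.65  3.3 ]
0.61 [10.55 -2.69  3.3 ]
```

The foot matches 2.58 rad, so the kickstand is fully down. Next I'll descend and pinch the bar.

```bash
python3 -m inch '[[0,0,-4,0],[0,0,-8,0],[0,0,-11,0],[0,0,-13.2,0],[0,0,-13.2,0],[0,0,-13.2,0],[0,0,-13.2,0],[0,0,-13.2,0]]' && python3 -m inch '[[0,0,0,0],[0,0,0,0],[0,0,0,0],[0,0,0,0],[0,0,0,0],[0,0,0,0],[0,0,0,0],[0,0,0,0]]' 0 30
```

```text
time: 9.4
ee_pos: [0.4471, 0.0928, 0.184]
tcp_rot: [179.9, -0.0, 76.1]
wrist_force: [-0.1, 0.5, -0.7]
opening: 0.0601
grasp_force: 0.0
time: 10.4
ee_pos: [0.4469, 0.0927, 0.1833]
tcp_rot: [180.0, 0.0, 76.1]
wrist_force: [4.8, -1.3, -1.2]
opening: 0.0127
grasp_force: 29.1
```

```bash
python3 -m inch '[[0.8,-0.2,0.5,0],[1.6,-0.4,1,0],[2.4,-0.6,1.4,0],[3.2,-0.8,1.8,0],[4.1,-1.05,2.15,0],[4.9,-1.25,2.45,0],[5.8,-1.5,2.7,0],[6.7,-1.7,2.9,0]]' && python3 -m inch '[[0.6,-0.15,0.12,0],[1.2,-0.3,0.22,0],[1.8,-0.45,0.29,0],[2.4,-0.6,0.34,0],[2.9,-0.75,0.36,0],[3.3,-0.85,0.38,0],[3.3,-0.85,0.38,0],[3.3,-0.85,0.38,0]]'
cat > e.py <<'E'
from w import *
c=bot.camera("side"); im=c["img"][110:290,220:420]; cv2.imwrite("pics/s5.png",cv2.resize(im,None,fx=3,fy=3)[:,:,::-1])
p=[.552,.0695,-.25]; s,k=np.sin(p[2]),np.cos(p[2])
W=lambda X:[p[0]+k*X[0]-s*X[1],p[1]+s*X[0]+k*X[1],X[2]]
ls={n:bot.landmark_of(n,c)[:1] for n in("kick_foot","kick_pivot","top_bar")}
for n,r in ls.items(): print(n,[(q["point"],q["score"]) for q in r])
for f in(.5,.55,.6,.65):
    l=.6-f; pv=np.array([-.085*np.sin(l),.035+.085*np.cos(l)]); a=2.58-np.arctan2(68,99)+f
    print(f,np.round(proj(c,[W([pv[0]+.12*np.sin(a),.09,pv[1]+.12*np.cos(a)]),W([pv[0],.06,pv[1]]),W([-.19*np.sin(l),0,.035+.19*np.cos(l)])]),1).tolist(), round(pv[1]+.12*np.cos(a),4))
o=bot.get_obs();print(o["time"],o["ee_pos"],o["wrist_force"],o["grasp_force"])
E
python3 e.py
```

```text
time: 11.4
ee_pos: [0.514, 0.0775, 0.2135]
tcp_rot: [-179.9, -0.2, 76.2]
wrist_force: [-1.9, 7.8, 0.7]
opening: 0.013
grasp_force: 30.5
time: 12.4
ee_pos: [0.5472, 0.069, 0.2173]
tcp_rot: [180.0, -0.2, 76.2]
wrist_force: [-0.7, 10.5, 5.8]
opening: 0.0131
grasp_force: 31.0
kick_foot [([250.4, 250.8], 0.66)]
kick_pivot [([284.6, 203.3], 0.96)]
top_bar [([360.7, 297.9], 0.67)]
0.5 [[250.8, 244.1], [288.3, 204.2], [304.7, 144.5]] 0.025
0.55 [[251.1, 245.5], [286.3, 203.7], [300.3, 143.5]] 0.0218
0.6 [[251.5, 246.9], [284.3, 203.2], [295.8, 142.7]] 0.0185
0.65 [[252.0, 248.3], [282.4, 202.9], [291.4, 142.1]] 0.0154
12.6 [0.5471566  0.06901427 0.21730516] [-0.14684613  9.91935082  5.46515307] 30.967511236667633
```

View pics/s5.png

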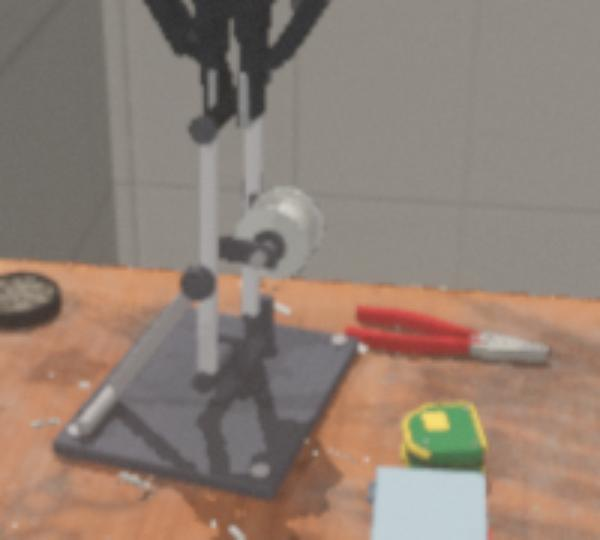

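The crop shows the frame standing upright in the fingers and the foot at crop (95,420), at or just above the plate. The cutters, tape and case have not moved. I'll ease out the side load and push the last few millimetres until the kickstand takes up.

```bash
python3 -m inch '[[0,0.05,0.05,0],[0.05,0.15,0.1,0],[0.05,0.2,0.1,0],[0.15,0.17,0.1,0],[0.25,0.15,0.1,0],[0.35,0.12,0.1,0],[0.35,0.12,0.1,0],[0.35,0.12,0.1,0]]'; python3 e.py | sed -n '1,2p;8p'
```

```text
time: 13.6
ee_pos: [0.5505, 0.0684, 0.2174]
tcp_rot: [180.0, -0.0, 76.1]
wrist_force: [-2.3, 1.3, 4.3]
opening: 0.0131
grasp_force: 31.2
kick_foot [([250.5, 250.8], 0.69)]
kick_pivot [([284.3, 201.2], 0.7)]
13.8 [0.5504456  0.06843139 0.21736577] [-2.03704587  2.59035433  4.98308645] 31.244831085205078
```

```bash
python3 -m inch '[[0.1,-0.02,0,0],[0.2,-0.04,0,0],[0.3,-0.06,0,0],[0.3,-0.06,0,0],[0.3,-0.06,0,0],[0.3,-0.06,0,0],[0.3,-0.06,0,0],[0.3,-0.06,0,0]]'; python3 e.py | sed -n '1,2p;8p'
```

```text
time: 14.8
ee_pos: [0.5535, 0.0679, 0.2172]
tcp_rot: [180.0, -0.0, 76.1]
wrist_force: [-2.0, 1.8, 5.2]
opening: 0.0129
grasp_force: 31.3
kick_foot [([250.7, 250.5], 0.79)]
kick_pivot [([282.5, 200.9], 0.55)]
15.0 [0.5535033  0.06789254 0.2172561 ] [-2.28999065  2.56688878  4.8867373 ] 31.26626819372177
```

```bash
python3 -m inch '[[0.1,-0.02,0,0],[0.2,-0.04,0,0],[0.2,-0.04,0,0],[0.2,-0.04,0,0],[0.2,-0.04,0,0],[0.2,-0.04,0,0],[0.2,-0.04,0,0],[0.2,-0.04,0,0]]'; python3 e.py | sed -n '1,2p;8p'
```

```text
time: 16.0
ee_pos: [0.5553, 0.0675, 0.2172]
tcp_rot: [-180.0, -0.0, 76.1]
wrist_force: [-4.0, 2.9, 5.0]
opening: 0.0128
grasp_force: 31.3
kick_foot [([247.2, 251.6], 0.79)]
kick_pivot [([283.2, 200.4], 0.72)]
16.2 [0.55533742 0.06752548 0.21721233] [-2.89423621  3.25022415  4.62036944] 31.31066858768463
```

```bash
python3 -m inch '[[0.1,-0.02,0,0],[0.15,-0.03,0,0],[0.15,-0.03,0,0],[0.15,-0.03,0,0],[0.15,-0.03,0,0],[0.15,-0.03,0,0],[0.15,-0.03,0,0],[0.15,-0.03,0,0]]'; python3 e.py | sed -n '1,2p;8p'
```

```text
time: 17.2
ee_pos: [0.5566, 0.0672, 0.217]
tcp_rot: [-180.0, -0.0, 76.1]
wrist_force: [-4.0, 3.7, 5.1]
opening: 0.0123
grasp_force: 31.3
kick_foot [([364.6, 297.8], 0.6)]
kick_pivot [([280.6, 199.7], 0.72)]
17.4 [0.55661269 0.06722578 0.2170746 ] [-4.51921507  3.30757801  4.58050554] 31.34894549846649
```

```bash
python3 - <<'E'
from h import *
c=bot.camera("side"); im=c["img"][120:260,225:345]; cv2.imwrite("pics/s6.png",cv2.resize(im,None,fx=4,fy=4,interpolation=cv2.INTER_CUBIC)[:,:,::-1])
E
```

```text
(no output)
```

View pics/s6.png

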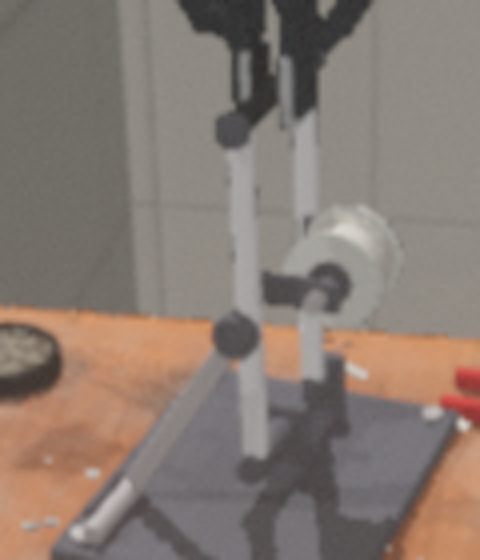

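```bash
python3 - <<'E'
from h import *
c=bot.camera("side")
for yaw in(-.25,-.22):
  p=[.552,.0695,yaw]; s,k=np.sin(p[2]),np.cos(p[2])
  W=lambda X:[p[0]+k*X[0]-s*X[1],p[1]+s*X[0]+k*X[1],X[2]]
  for f in(.56,.58,.6,.62,.64,.68):
    l=.6-f; print(yaw,f,np.round(proj(c,[W([-r*np.sin(l),y,.035+r*np.cos(l)]) for r,y in((0,.048),(.085,.062),(.19,.051))]),1).tolist())
E
```

```text
-0.25 0.56 [[288.0, 236.3], [285.5, 204.0], [288.4, 152.8]]
-0.25 0.58 [[288.0, 236.3], [284.7, 203.9], [286.6, 152.4]]
-0.25 0.6 [[288.0, 236.3], [283.9, 203.7], [284.7, 152.1]]
-0.25 0.62 [[288.0, 236.3], [283.1, 203.5], [282.9, 151.8]]
-0.25 0.64 [[288.0, 236.3], [282.3, 203.4], [281.1, 151.6]]
-0.25 0.68 [[288.0, 236.3], [280.8, 203.2], [277.4, 151.2]]
-0.22 0.56 [[288.7, 236.5], [286.4, 204.2], [289.2, 152.9]]
-0.22 0.58 [[288.7, 236.5], [285.6, 204.0], [287.3, 152.5]]
-0.22 0.6 [[288.7, 236.5], [284.8, 203.9], [285.5, 152.2]]
-0.22 0.62 [[288.7, 236.5], [284.0, 203.7], [283.6, 152.0]]
-0.22 0.64 [[288.7, 236.5], [283.2, 203.6], [281.8, 151.7]]
-0.22 0.68 [[288.7, 236.5], [281.6, 203.4], [278.1, 151.4]]
```

The measured caps, hinge (288,237), pivot (284,204) and bar (283,152.5), put the frame at about 0.615 rad. That is upright, with the kickstand foot lightly loaded on the plate and the grip firm, so I'll hand it in.

```bash
python3 -c "
from workcell import bot
print(bot.job_done())"
```

```text
the job is handed in; nothing more can be done
None
```

The kickstand is fully down at the back, and the frame is standing upright on it with the gripper still holding the top bar at about 31 N. The cutters, tape and parts case showed no movement when last in view. The job is handed in, but no verdict was returned.

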